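# Clamp the tube rack on the shaker with the flat driver

### The job

The tube rack lies loose on the shaker platform: take the flat driver out of the tool stand, seat its blade fully in the slot of the clamp screw beside the rack and, keeping it seated, turn the screw clockwise until its eccentric holds the rack firmly against the stop bar. Stop once it bites firmly, since overtightening cracks the rack and chews up the slot. Then hang the flat driver gently back in the empty hole of the stand, resting on its collar, and leave the other tool and everything else on the bench as they are.

Things in the scene. Friction and masses are not known exactly. Their poses are not given: they have to be found in the camera images.
- shaker: low white bench shaker, fixed (its place and yaw vary), 215x205 mm, with a 190x190 mm aluminium platform whose surface is 75 mm above the bench. Origin: centre of its underside on the bench; z up, x from the clamp screw towards the stop bar, y along the stop bar. Two 16 mm high end fences stand across the platform at y = +-74 mm.
- slot_floor (a point): fixed point on the vertical axis of the clamp screw at the floor of its slot, 100.5 mm above the bench; axes as the shaker's. The straight slot runs right across the head: 3.0 mm wide, 5 mm deep, with a 0.7 mm bevel at its mouth. No reading tells its direction: at the start it lies anywhere within 0.45 rad either way of the shaker's y axis, and must be seen or felt for.
- head_top (a point): fixed point on the screw's axis at the top of its round steel head (20 mm across, centred on the axis), 105.5 mm above the bench. The screw turns stiffly (about 0.06 N m) and does not rise or sink. It tightens clockwise seen from above, to at most 2.6 rad past the slot-along-y position; a stop 0.6 rad the other way. A push of 5 N keeps the blade down.
- clamp_foot (a point): fixed point on the screw's axis at the platform, 75 mm up; round it, under the head, sits a steel cam disc 28 mm across, its centre 6 mm off the axis. It bears on the rack when the slot is roughly 0.8 to 1.7 rad clockwise past the shaker's y axis (depending on the stop bar). From there the turning moment climbs steadily; 0.22 to 0.3 N m is firm, 0.4 N m too much. It holds when the driver leaves.
- tube_rack: blue plastic tube rack, loose, 130 mm long (along its own x), 70 mm wide, 42 mm high over the tube caps; it lies flat on the platform with its long side along the stop bar and 1.5 to 5.5 mm of play between cam and bar. Origin: centre of its underside.
- stop_bar: aluminium stop bar 120 mm long, 20 mm high, screwed to the platform on the far side of the rack, square to it; its place along the shaker's x is adjustable and differs by +-1.8 mm. Origin: middle of the foot of the face that looks at the rack; y along the bar, x away from the rack. A rack pressed home has its origin 35 mm from this face.
- tool_stand: fixed tool stand 150x60 mm, a top plate 10 mm thick on two uprights, top 85 mm above the bench, base plate 8 mm thick. Origin: centre of its underside; x along the row of holes, z up. Two round holes of 17 mm, 80 mm apart, hold the flat driver and the hex driver, each in either hole.
- hole_near (a point): centre of the mouth of one hole of the tool stand (top surface, 85 mm above the bench), 40 mm from the middle towards the stand's -x
- hole_far (a point): centre of the mouth of the other hole, 40 mm from the middle towards the stand's +x
- flat_driver: the flat driver, 148 mm long, about 120 g, loose, hanging upright by its 25 mm collar in one hole of the stand; underside of the collar 72 mm above the tip. Origin: middle of the blade's end edge; z along the shank to the handle, x along the width of the blade.
- blade_tip (a point): middle of the end edge of the flat driver's blade (12 mm wide along x, 2.0 mm thick along y; shank 11 mm across); axes as the driver's
- handle_mid (a point): middle of the grip of the flat driver's black handle, 114 mm above the tip; the handle reaches from 78 to 148 mm above the tip, is 26 mm wide along x and 20 mm thick between its two flat sides, which look to +-y: fingers that close along y hold it firmly, the blade then square to the closing line
- hex_driver: another tool, to be left in its hole: slim grey round handle 19 mm across, thin shank, 122 mm long, hanging upright by its 25 mm collar in the other hole of the stand. Origin 72 mm below the underside of the collar.
- bottle_small: bystander: 57x57x106 mm clear bottle with a screw cap, standing behind the shaker to the left; origin at its underside
- amber_bottle: bystander: 47x47x96 mm amber bottle, standing at the back; origin at its underside
- petri_dish: bystander: petri dish 56 mm across, 14 mm high, on the bench to the left of the shaker; origin at its underside
- timer: bystander: 60x62x16 mm bench timer, on the bench near the robot; origin at its underside
- conical_tube: bystander: 19x119x19 mm conical tube lying on the bench right of the tool stand; origin at its underside
Things that resemble listed ones, but are neither listed nor needed, are in the scene too. Leave any turquoise look-alike of the tool_stand alone.

How it is judged:
By the outcome, as a careful person would: the job done as asked, in the order asked, and still so for the second after the job is handed in, with the robot touching nothing.
It also fails if it takes over 72 s, if anything falls off the work surface, if the arm or the gripper's body presses on something with over 40 N, if the wrist force passes 120 N, or if a joint passes its speed limit or range.

### The arm

A 7-joint arm with a two-finger parallel gripper is mounted at the origin on a cart in front of the work surface, level with it; the furniture and walls round the work are solid. World frame = base frame: x ahead of the robot, y to its left, z up, the work surface at z = 0. Lengths are in m, angles in rad, forces in N, time in s.
With the tool pointing down it reaches from about 0.4 to 0.9 m from the base axis. Payload 5.5 kg.
Tool frame: the origin (TCP) lies at the very end of the fingers, on their centre line; the grasp point (between the pads) lies 19 mm behind it; z points along the fingers, y is the line along which they close (so a half turn about z gives the same grasp; the last joint's range is limited). The gripper opens to 85 mm and grips with 20 to 120 N. Pads are 22 mm wide; open, the fingers measure 114 mm over their backs; the gripper's body (76 mm by 85 mm) begins 54 mm behind the grasp point. The pads swing forward as they close: fully open they stand 13 mm farther back than shut.
Start: joints at [1.523, 0.501, -0.427, 1.55, 0.221, 1.138, -0.21], TCP at [0.199, -0.619, 0.21] pointing down, gripper open.
Joint ranges: [-2.88, 2.88], [-0.31, 2.03], [-1.54, 1.56], [0.2, 2.42], [-1.41, 4.55], [0.19, 2.02], [-2.57, 2.57]. Speed limits (rad/s): [2.57, 2.57, 3.14, 3.14, 3.14, 3.14, 3.14].

### API

Orientations are given as a unit quaternion [x, y, z, w].
In Python, from bench import state, cams, job gives the robot as it stands.
- The arm moves only by the tool servo_tool, never from a script. Its argument "targets" is a list of rows, each a list of 7 numbers: the shift along the tool's x, y, z in m, then the turn, a rotation vector about the tool's x, y, z in rad, then the finger opening in m, from 0 to 0.0854. In form: [[dx, dy, dz, wx, wy, wz, jaw], ...]. A call has 1 to 12 rows; each row is the pose to reach, as a shift and turn from the pose commanded when the call began, along the tool's axes at that moment; what a row does not reach only later rows make up. A row lasts 1/8 s, in which the tool goes at most 62.5 mm and 10.7 degrees, less where a joint would pass 70% of its speed; a pose out of reach is approached as far as the arm can. A call with a gripper value outside its range is refused whole. The fingers move at their own pace and stop on an object; "newtons" is the grip in N (left out, the last holds). Time passes only in rows, so rows that repeat a pose let the fingers close. It gives the time, the measured TCP pose, the force, the opening and the grip force at its end, in the units of the state.
- state(): the state, without advancing time (a new reading comes with each control period).
- cams.camera(name): name is "scene" or "side" or "wrist"; returns the picture (420x560x3 uint8, red, green, blue); there is no depth.
- cams.get_calibration(name): a dict with "intrinsics" (3x3 intrinsics, pixels), "k1" (the pictures are not rectified: a ray, as slopes to the right and down, at radius r is drawn at 1 + k1 r^2 times it, then the intrinsics apply), "origin" and "attitude" of the camera in the world. Camera axes: x right, y up, looking along -z (the intrinsics and any distortion apply to the point x, -y, -z); pixel columns grow to the right and rows downward; lengths in m; the calibration is good to about 2 mm. A picture is of the moment at which its call begins: read the wrist's pose just before it. get_calibration takes no time and is no camera call; for the wrist camera it gives the pose at the moment of the call.
- job.sign_off(): hands the job in; it is judged then, once.
The state is a dict: "t": time; "joints": joint angles; "joint_vel": joint speeds; "joint_torque": joint torques, N m; "tcp_pos": TCP position; "orientation": TCP orientation; "force": force on the tool from outside, world axes, zero at the start; "ft_torque": the same for the moment, N m; "opening": opening from 0.0 (shut) to 1.0 (fully open); "gripper_force": force on a finger pad.
Only numpy, scipy, OpenCV 4.12 (cv2) and the standard library are available. Lean on these libraries where they do the work, as an engineer would, in place of code of your own. Each camera call takes 0.05 s, during which the arm holds its last target. There are 200 camera calls.

## Working session

There is one attempt and no reset: what is moved stays moved. The work goes in short steps, Python scripts to look and compute and a tool call to move; the robot and the scene stay as the last step left them, time stands still between calls to the robot, and variables do not carry over. Pictures are saved under pics/ and viewed, at most 10 in all, crops included, and the job is handed in when it is done.

Besides the shell and the picture viewer there is one more tool, called after "Request:" in YAML: its name, and indented under it one key for each argument. servo_tool: Moves the arm, as the interface text tells. Its arguments: {"type":"object","properties":{"targets":{"type":"array","items":{"type":"array","items":{"type":"number"}}},"newtons":{"type":"number"}},"required":["targets"]}

```bash
mkdir -p pics; ls
python3 - <<'E'
from bench import state,cams
import cv2
print(state())
for n in("scene","side"):
    cv2.imwrite(f"pics/{n}0.png",cams.camera(n)[:,:,::-1]); print(n,cams.get_calibration(n))
E
```

```text
pics
{'t': 0.0, 'joints': array([ 1.52322384,  0.50185603, -0.42675735,  1.55145613,  0.22079505,
        1.13828736, -0.21029141]), 'joint_vel': array([ 0.00025034,  0.001444  , -0.00056112,  0.00143876, -0.00061235,
       -0.0007699 ,  0.0003257 ]), 'joint_torque': array([-3.96911164e-04, -5.69516909e+01, -5.81637695e+00, -2.80940419e+01,
        1.06964365e-02,  1.21984186e-02, -4.35220363e-05]), 'tcp_pos': array([ 0.19848274, -0.6181815 ,  0.20894871]), 'orientation': array([ 9.87948812e-01,  1.54777875e-01, -1.22121130e-04, -9.69700402e-04]), 'force': array([-0.40757974, -0.50337898,  0.66146047]), 'ft_torque': array([ 0.03238499, -0.02592453, -0.01323043]), 'gripper_force': 0.0, 'opening': 1.0005656214587009}
scene {'intrinsics': array([[424.30041627,   0.        , 275.58626077],
       [  0.        , 424.30041627, 212.86482372],
       [  0.        ,   0.        ,   1.        ]]), 'k1': -0.11274453684599418, 'origin': array([-0.27825523,  0.48364567,  0.73287842]), 'attitude': array([-0.24242814,  0.41130802,  0.76063761, -0.43986899])}
side {'intrinsics': array([[414.61962895,   0.        , 280.62843493],
       [  0.        , 414.61962895, 206.12258959],
       [  0.        ,   0.        ,   1.        ]]), 'k1': -0.051511910747256605, 'origin': array([ 0.27576153, -0.84301867,  0.91825569]), 'attitude': array([ 0.39511367, -0.06560577, -0.15332149,  0.90336791])}
```

View pics/scene0.png

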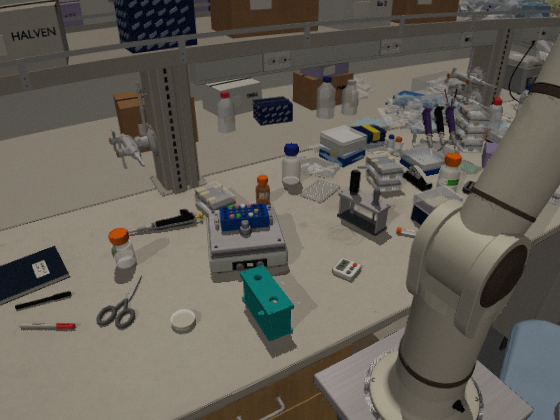

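View pics/side0.png

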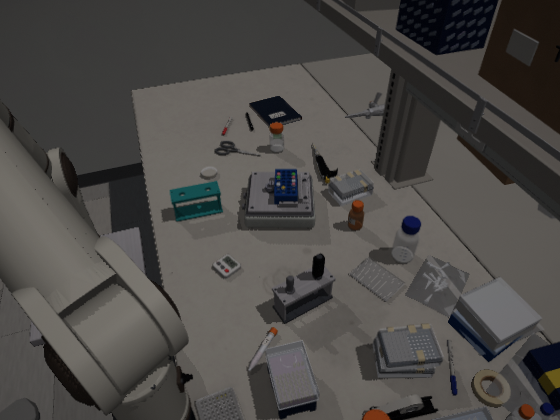

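The grey stand is at side (305,293), with the black flat driver at (318,265) and the grey hex driver at (290,283). The turquoise look-alike at side (195,200) is to be left alone. The shaker is at side (280,200). I'll confirm this in one enlarged crop montage.

```bash
cat > h.py <<'E'
import numpy as np,cv2
from bench import state,cams
from scipy.spatial.transform import Rotation as R
def ray(c,uv):
    K=c["intrinsics"];d=np.array([c["k1"],0,0,0,0.])
    p=cv2.undistortPoints(np.array([[uv]],float),K,d)[0,0]
    return np.array(c["origin"]),R.from_quat(c["attitude"]).apply([p[0],-p[1],-1.])
def onz(c,uv,z):
    o,d=ray(c,uv);return o+d*(z-o[2])/d[2]
def proj(c,P):
    q=R.from_quat(c["attitude"]).inv().apply(np.atleast_2d(P)-c["origin"])*[1,-1,-1]
    return cv2.projectPoints(q,np.zeros(3),np.zeros(3),c["intrinsics"],np.array([c["k1"],0,0,0,0.]))[0][:,0]
def tri(cs,uvs):
    A=np.zeros((3,3));b=np.zeros(3)
    for c,u in zip(cs,uvs):
        o,d=ray(c,u);d/=np.linalg.norm(d);M=np.eye(3)-np.outer(d,d);A+=M;b+=M@o
    return np.linalg.solve(A,b)
E
python3 - <<'E'
import cv2,numpy as np
s=cv2.imread("pics/scene0.png");d=cv2.imread("pics/side0.png")
def c(i,x,y,w=100,h=75,k=4): return cv2.resize(i[y:y+h,x:x+w],None,fx=k,fy=k,interpolation=cv2.INTER_CUBIC)
cv2.imwrite("pics/crops.png",np.vstack([np.hstack([c(s,197,197),c(s,320,165)]),np.hstack([c(d,232,158),c(d,260,248)])]))
E
```

```text
(no output)
```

View pics/crops.png

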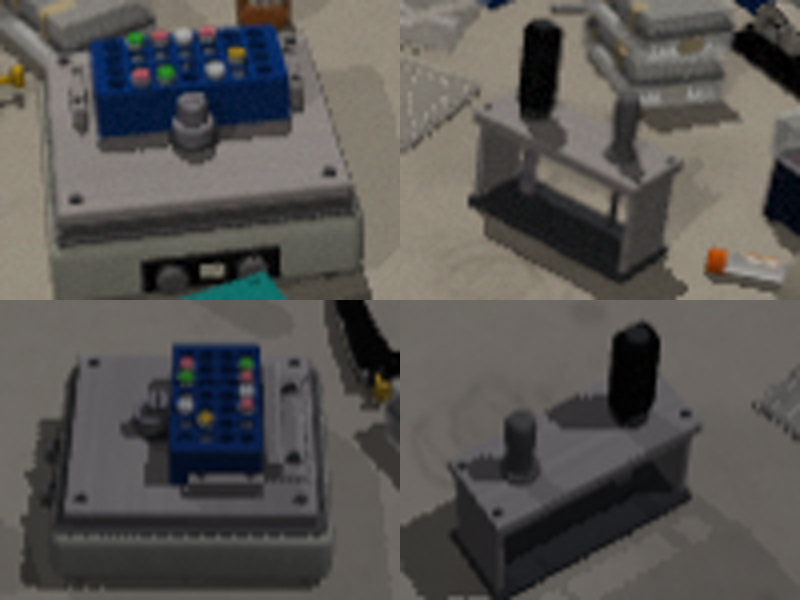

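Run:
```python
from h import *
np.set_printoptions(precision=4,suppress=True)
S=cams.get_calibration("scene");D=cams.get_calibration("side")
def s(x,y): return (197+x/4-.4,197+y/4-.4)
def s2(x,y): return (320+(x-400)/4-.4,165+y/4-.4)
def d(x,y): return (232+x/4-.4,158+(y-300)/4-.4)
def d2(x,y): return (260+(x-400)/4-.4,248+(y-300)/4-.4)
print("head",onz(S,s(191,103),.1055),onz(D,d(157,390),.1055),tri([S,D],[s(191,103),d(157,390)]))
for a,b in [((64,60),(95,363)),((290,40),(293,363)),((330,172),(300,499)),((76,200),(80,497))]:
    print("scr",onz(S,s(*a),.075),onz(D,d(*b),.075))
print("ftop",tri([S,D],[s2(543,24),d2(639,330)]))
print("fcollar",onz(S,s2(538,108),.087),onz(D,d2(631,415),.087))
print("htop",tri([S,D],[s2(627,95),d2(521,415)]))
print("hcollar",onz(S,s2(624,160),.087),onz(D,d2(519,474),.087))
for q in [(460,465),(685,413),(497,512)]: print(onz(D,d2(*q),.085))
for q in [(487,105),(670,162)]: print(onz(S,s2(*q),.085))
W=cams.get_calibration("wrist");print(W, R.from_quat(state()["orientation"]).as_matrix())
```

```text
head [0.5659 0.1018 0.1055] [0.5731 0.1093 0.1055] [0.569  0.1028 0.1074]
scr [0.7024 0.138  0.075 ] [0.5472 0.1951 0.075 ]
scr [ 0.6439 -0.0153  0.075 ] [0.7002 0.1413 0.075 ]
scr [0.4897 0.0403 0.075 ] [ 0.6447 -0.0124  0.075 ]
scr [0.5451 0.1953 0.075 ] [0.4904 0.0441 0.075 ]
ftop [ 0.5715 -0.2648  0.1617]
fcollar [ 0.5718 -0.2707  0.087 ] [ 0.5707 -0.2683  0.087 ]
htop [ 0.4916 -0.2811  0.1356]
hcollar [ 0.4811 -0.2776  0.087 ] [ 0.4894 -0.287   0.087 ]
[ 0.4583 -0.2675  0.085 ]
[ 0.604  -0.2768  0.085 ]
[ 0.4682 -0.307   0.085 ]
[ 0.5977 -0.2421  0.085 ]
[ 0.4644 -0.3073  0.085 ]
{'intrinsics': array([[293.5385,   0.    , 280.8131],
       [  0.    , 293.5385, 205.7435],
       [  0.    ,   0.    ,   1.    ]]), 'k1': -0.05035868564626285, 'origin': array([ 0.2715, -0.5956,  0.3723]), 'attitude': array([-0.1229,  0.0906, -0.5819,  0.7988])} [[ 0.9521  0.3058 -0.0005]
 [ 0.3058 -0.9521  0.0017]
 [ 0.0001 -0.0018 -1.    ]]
```

```bash
cat >> h.py <<'E'
def T(): s=state();return np.array(s["tcp_pos"]),R.from_quat(s["orientation"])
def totool(p,yaw=None):
    """shift (tool axes) and turn to reach TCP p pointing down, tool-x heading yaw"""
    t,r=T();dx=r.inv().apply(np.array(p)-t)
    if yaw is None: return dx
    g=R.from_euler("z",yaw)*R.from_euler("x",np.pi)
    return dx,(r.inv()*g).as_rotvec()
def heading(): m=T()[1].as_matrix();return np.arctan2(m[1,0],m[0,0])
E
python3 - <<'E'
from h import *
np.set_printoptions(precision=4,suppress=True)
W=cams.get_calibration("wrist");t,r=T()
rc=r.inv()*R.from_quat(W["attitude"])
print("cam in tool",r.inv().apply(W["origin"]-t),"axis",rc.apply([0,0,-1]),"right",rc.apply([1,0,0]),"up",rc.apply([0,1,0]))
print("head",heading(),proj(W,t))
print(totool([0.571-.02,-.268-.02,.23],0.3))
E
```

```text
cam in tool [ 0.0764  0.0005 -0.1633] axis [-0.3018  0.0003  0.9534] right [ 0.0006  1.     -0.0001] up [ 0.9534 -0.0005  0.3018]
head 0.31079588169087347 [[279.8567 244.39  ]]
(array([ 0.4366, -0.2066, -0.0206]), array([-0.0018, -0.0001,  0.0108]))
```

Request:
servo_tool:
  targets:
    - [0.04,-0.02,-0.01,0,0,0,0.0854]
    - [0.09,-0.045,-0.02,0,0,0,0.0854]
    - [0.14,-0.075,-0.02,0,0,0,0.0854]
    - [0.19,-0.1,-0.02,0,0,0,0.0854]
    - [0.24,-0.13,-0.02,0,0,0,0.0854]
    - [0.29,-0.155,-0.02,0,0,0,0.0854]
    - [0.34,-0.18,-0.02,0,0,0,0.0854]
    - [0.38,-0.205,-0.02,0,0,0,0.0854]
    - [0.412,-0.22,-0.02,0,0,0,0.0854]
    - [0.412,-0.22,-0.02,0,0,0,0.0854]
    - [0.412,-0.22,-0.02,0,0,0,0.0854]

```text
t: 1.48
tcp_pos: [0.523, -0.284, 0.2295]
orientation: [0.988, 0.155, -0.001, -0.0]
force: [0.0, -0.1, -0.7]
opening: 1.0
gripper_force: 0.0
```

Run:
```python
from h import *
import pickle
np.set_printoptions(precision=4,suppress=True)
W=cams.get_calibration("wrist");im=cams.camera("wrist")[:,:,::-1]
s=state();print(s["t"],s["tcp_pos"],s["joints"],np.abs(s["joint_vel"]).max(),heading())
cv2.imwrite("pics/w1.png",im);pickle.dump(W,open("w1.pkl","wb"))
print(proj(W,[[.571,-.268,.161],[.571,-.268,.087],[.49,-.285,.135]]))
```

```text
1.525 [ 0.5226 -0.2847  0.2295] [ 0.9065  0.4114 -0.5915  1.6681  0.2489  1.1392 -1.0134] 0.012442195994565785 0.3090049458521482
[[279.377  147.4531]
 [279.7279 139.2719]
 [270.5718 232.1815]]
```

View pics/w1.png

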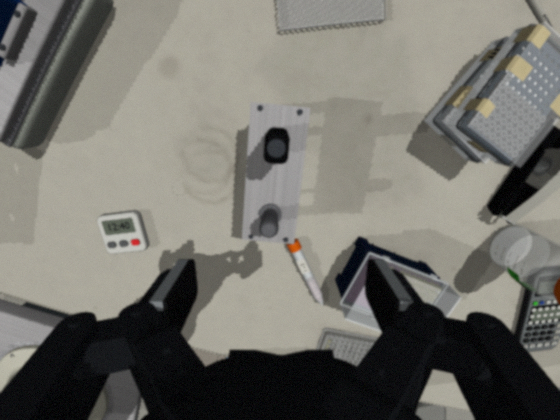

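The grey stand spans rows 103–242. The black flat driver is at (276,144) and the hex driver at (268,222). I'll enlarge the handle to read its yaw.

Run:
```python
import cv2
i=cv2.imread("pics/w1.png")[98:248,235:325]
i=cv2.resize(i,None,fx=4,fy=4,interpolation=cv2.INTER_CUBIC)
g=cv2.convertScaleAbs(i,alpha=1.8,beta=10)[:360]
d=cv2.imread("pics/w1.png")[120:170,250:300];d=cv2.convertScaleAbs(cv2.resize(d,(360,360),interpolation=cv2.INTER_CUBIC),alpha=3,beta=20)
import numpy as np
cv2.imwrite("pics/w1c.png",np.hstack([g,d]))
```

```text
(no output)
```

View pics/w1c.png

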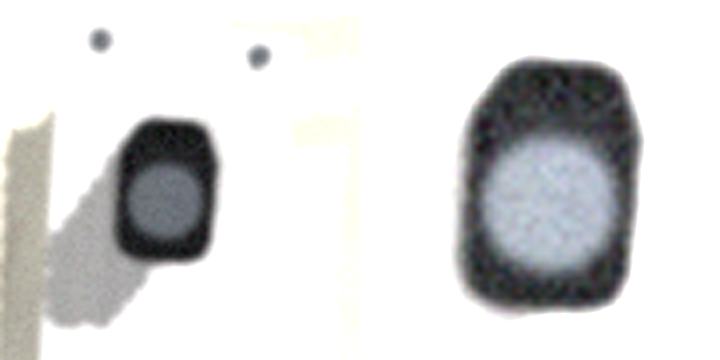

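Run:
```python
from h import *
import pickle
np.set_printoptions(precision=4,suppress=True)
W=pickle.load(open("w1.pkl","rb"))
print("top",onz(W,(276.3,148),.161))
P=[onz(W,p,.085) for p in [(259.6,107.6),(299.4,111.9),(252,237),(288,240)]]
print(np.array(P),np.mean(P,0))
im=cv2.imread("pics/w1.png")
m=(im.max(2)<48).astype(np.uint8);m[:,:250]=0;m[:,300:]=0;m[:120]=0;m[172:]=0
# fill incl. grey disc
c=max(cv2.findContours(m,0,2)[0],key=cv2.contourArea)
h=cv2.convexHull(c);print(cv2.minAreaRect(h),cv2.boundingRect(h))
```

```text
top [ 0.5699 -0.2658  0.161 ]
[[ 0.5944 -0.2394  0.085 ]
 [ 0.6026 -0.2786  0.085 ]
 [ 0.4573 -0.2712  0.085 ]
 [ 0.4663 -0.3114  0.085 ]] [ 0.5301 -0.2752  0.085 ]
((276.0, 145.0), (34.0, 24.0), 90.0) (264, 128, 25, 35)
```

The handle is at about (0.570,-0.266), with its wide side along heading ~0.23. That matches the stand's far hole. Next I look at the screw with the gripper empty.

Request:
servo_tool:
  targets:
    - [0.012,-0.04,0,0,0,0,0.0854]
    - [0.027,-0.09,0,0,0,0,0.0854]
    - [0.044,-0.145,0,0,0,0,0.0854]
    - [0.061,-0.2,0,0,0,0,0.0854]
    - [0.078,-0.255,0.02,0,0,0,0.0854]
    - [0.095,-0.305,0.05,0,0,0,0.0854]
    - [0.106,-0.34,0.075,0,0,0,0.0854]
    - [0.11,-0.356,0.0895,0,0,0,0.0854]
    - [0.11,-0.356,0.0895,0,0,0,0.0854]
    - [0.11,-0.356,0.0895,0,0,0,0.0854]
    - [0.11,-0.356,0.0895,0,0,0,0.0854]

```text
t: 2.9
tcp_pos: [0.5205, 0.0873, 0.1413]
orientation: [0.988, 0.153, 0.001, 0.0]
force: [-0.2, -1.6, 0.4]
opening: 1.003
gripper_force: 0.0
```

Run:
```python
from h import *
import pickle
np.set_printoptions(precision=4,suppress=True)
W=cams.get_calibration("wrist");im=cams.camera("wrist")[:,:,::-1]
s=state();print(s["t"],s["tcp_pos"],s["joints"],np.abs(s["joint_vel"]).max(),heading())
cv2.imwrite("pics/w2.png",im);pickle.dump(W,open("w2.pkl","wb"))
p=proj(W,[[.567,.1035,.1055]])[0];print(p)
x,y=int(p[0]),int(p[1])
a=cv2.resize(im[y-25:y+25,x-25:x+25],(400,400),interpolation=cv2.INTER_CUBIC)
b=cv2.resize(im[60:360,80:480],(533,400))
cv2.imwrite("pics/w2c.png",np.hstack([im[:400,150:550],a]));print(x-25,y-25)
```

```text
2.95 [0.5204 0.0876 0.1412] [ 0.3571  0.4222 -0.7076  1.9154  0.3413  0.9249 -1.7783] 0.005116449525998719 0.3082476002617803
[278.0015 155.2103]
253 130
```

View pics/w2c.png

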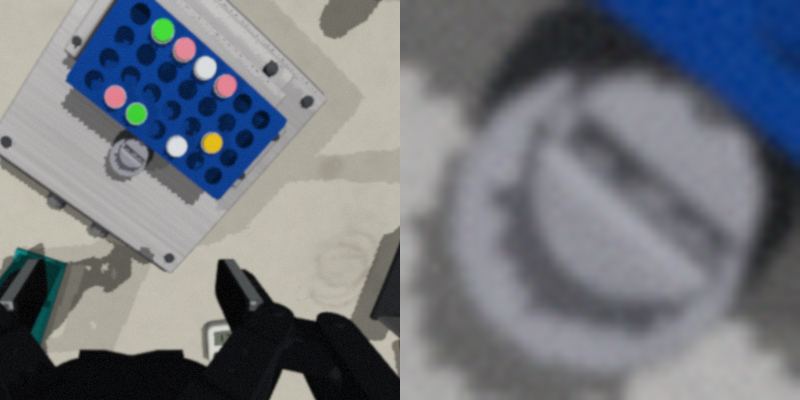

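The screw head is at about (284,153), and its slot runs right-down at about 38° in the image.

```bash
python3 - <<'E'
from h import *
import pickle
np.set_printoptions(precision=4,suppress=True)
W=pickle.load(open("w2.pkl","rb"))
f=lambda x,y:(253+(x-400)/8-.44,130+y/8-.44)
print("head",onz(W,f(650,187),.1055))
for a,b in [((545,145),(715,275)),((590,120),(740,240)),((572,130),(728,256))]:
    A,B=onz(W,f(*a),.1055),onz(W,f(*b),.1055);v=A-B;print(np.arctan2(v[1],v[0]),(A+B)/2)
# shaker from platform screws in left panel (offset 150)
for p in [(5,142),(169,258),(307,102),(76,41)]: print(onz(W,(150+p[0],p[1]),.077))
# rack edge near side, z=.075+?; 
print("to grasp",totool([.5695,-.266,.23],0.24),totool([.5695,-.266,.108],0.24))
E
python3 - <<'E'
import cv2
i=cv2.imread("pics/w2.png")[125:185,250:320]
cv2.imwrite("pics/w2d.png",cv2.convertScaleAbs(cv2.resize(i,(700,600),interpolation=cv2.INTER_LANCZOS4),alpha=1.3))
E
```

```text
head [0.5696 0.1002 0.1055]
1.2274384102081672 [0.5673 0.1012 0.1055]
1.2090389147828513 [0.5706 0.0992 0.1055]
1.2028894571478117 [0.5691 0.1    0.1055]
[0.5446 0.1959 0.077 ]
[0.4898 0.0423 0.077 ]
[ 0.6426 -0.013   0.077 ]
[0.6287 0.1615 0.077 ]
to grasp (array([-0.0604,  0.3519, -0.0885]), array([ 0.0009, -0.0012,  0.0682])) (array([-0.0606,  0.3518,  0.0335]), array([ 0.0009, -0.0012,  0.0682]))
```

View pics/w2d.png

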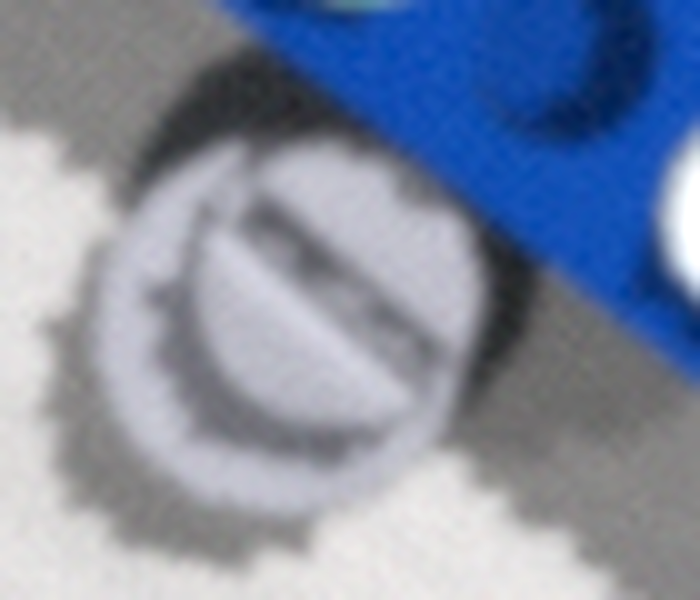

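Request:
servo_tool:
  targets:
    - [-0.004,0.03,-0.03,0,0,0.01,0.0854]
    - [-0.012,0.075,-0.06,0,0,0.03,0.0854]
    - [-0.021,0.125,-0.0885,0,0,0.05,0.0854]
    - [-0.03,0.18,-0.0885,0,0,0.068,0.07]
    - [-0.04,0.235,-0.0885,0,0,0.068,0.06]
    - [-0.05,0.29,-0.0885,0,0,0.068,0.06]
    - [-0.057,0.332,-0.0885,0,0,0.068,0.06]
    - [-0.0605,0.352,-0.0885,0,0,0.068,0.06]
    - [-0.0605,0.352,-0.0885,0,0,0.068,0.06]
    - [-0.0605,0.352,-0.06,0,0,0.068,0.06]
    - [-0.0605,0.352,-0.03,0,0,0.068,0.06]
    - [-0.0605,0.352,-0.02,0,0,0.068,0.06]

```text
t: 4.45
tcp_pos: [0.5688, -0.2611, 0.1591]
orientation: [0.992, 0.123, -0.001, -0.001]
force: [-0.5, -0.5, 0.5]
opening: 0.7
gripper_force: 0.0
```

Run:
```python
from h import *
np.set_printoptions(precision=4,suppress=True)
W=cams.get_calibration("wrist");im=cams.camera("wrist")[:,:,::-1]
s=state();print(s["t"],s["tcp_pos"],s["joints"],heading(),totool([.5695,-.266,.108],0.24))
p=proj(W,[[.5695,-.266,.161],s["tcp_pos"]]);print(p)
cv2.imwrite("pics/w3.png",im[100:400,130:430])
```

```text
4.5 [ 0.5688 -0.2615  0.1587] [ 0.8055  0.5422 -0.5726  1.6547  0.3274  1.0455 -1.1935] 0.2459374121169247 (array([-0.0003,  0.0047,  0.0507]), array([-0.0028,  0.002 ,  0.0059]))
[[288.0324 246.6462]
 [280.4977 244.3326]]
```

View pics/w3.png

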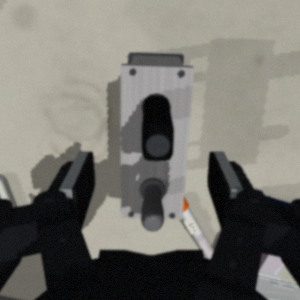

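The handle top is at full-image (287,245), as predicted. I correct 4.7 mm in y, descend and close.

Request:
servo_tool:
  targets:
    - [0,0.0045,0.01,0,0,0,0.06]
    - [0,0.0045,0.03,0,0,0,0.06]
    - [0,0.0045,0.05,0,0,0,0.06]
    - [0,0.0045,0.0505,0,0,0,0.06]
    - [0,0.0045,0.0505,0,0,0,0.04]
    - [0,0.0045,0.0505,0,0,0,0.025]
    - [0,0.0045,0.0505,0,0,0,0.015]
    - [0,0.0045,0.0505,0,0,0,0.01]
    - [0,0.0045,0.0505,0,0,0,0.01]
    - [0,0.0045,0.0505,0,0,0,0.01]
  newtons: 80

```text
t: 5.75
tcp_pos: [0.5713, -0.2682, 0.1109]
orientation: [0.993, 0.121, 0.0, 0.0]
force: [-1.4, 3.0, 6.4]
opening: 0.223
gripper_force: 78.3
```

Run:
```python
from h import *
np.set_printoptions(precision=4,suppress=True)
s=state();print(s["t"],s["tcp_pos"],heading(),s["force"],s["ft_torque"],s["opening"]*.0854,s["gripper_force"])
print(totool([.5695,-.266,.23]),totool([.5694-.03,.1003-.07,.235],1.21))
```

```text
5.75 [ 0.5713 -0.2682  0.1109] 0.2433034224350336 [-1.3648  3.0426  6.4321] [ 0.7149  0.4228 -0.0406] 0.019059403399634335 78.34243655204773
[-0.0011 -0.0026 -0.1191] (array([ 0.0411, -0.2974, -0.1241]), array([ 0.0006, -0.0008, -0.9667]))
```

Request:
servo_tool:
  targets:
    - [0,0,-0.01,0,0,0,0.01]
    - [0,0,-0.03,0,0,0,0.01]
    - [0,0,-0.06,0,0,0,0.01]
    - [0,0,-0.095,0,0,0,0.01]
    - [0,0,-0.125,0,0,0,0.01]
    - [0.005,-0.02,-0.13,0,0,-0.08,0.01]
    - [0.016,-0.065,-0.13,0,0,-0.22,0.01]
    - [0.029,-0.12,-0.13,0,0,-0.38,0.01]
    - [0.043,-0.175,-0.13,0,0,-0.54,0.01]
    - [0.056,-0.23,-0.13,0,0,-0.7,0.01]
    - [0.068,-0.28,-0.13,0,0,-0.85,0.01]
    - [0.079,-0.325,-0.13,0,0,-0.967,0.01]

```text
t: 7.25
tcp_pos: [0.5696, 0.0671, 0.2416]
orientation: [0.821, 0.57, 0.001, 0.001]
force: [1.3, -0.1, -1.3]
opening: 0.22
gripper_force: 78.3
```

Run:
```python
from h import *
np.set_printoptions(precision=4,suppress=True)
s=state();print(s["t"],s["tcp_pos"],heading(),s["force"],s["ft_torque"],s["opening"]*.0854,s["gripper_force"])
print(totool([.5694,.1003,.228],1.21))
```

```text
7.25 [0.5696 0.0671 0.2416] 1.2142196788313933 [ 1.3478 -0.1139 -1.3377] [-0.0039  0.0225 -0.0407] 0.018779860424442702 78.30899477005005
(array([ 0.031 , -0.0118,  0.0136]), array([0.0025, 0.0001, 0.0042]))
```

Request:
servo_tool:
  targets:
    - [0.012,-0.004,0.004,0,0,0,0.01]
    - [0.031,-0.012,0.0135,0,0,0,0.01]
    - [0.031,-0.012,0.0135,0,0,0,0.01]
    - [0.031,-0.012,0.0135,0,0,0,0.01]

```text
t: 7.75
tcp_pos: [0.5696, 0.0971, 0.227]
orientation: [0.823, 0.568, -0.0, 0.001]
force: [-1.0, -0.0, -1.6]
opening: 0.224
gripper_force: 78.3
```

Run:
```python
from h import *
import pickle
np.set_printoptions(precision=4,suppress=True)
W=cams.get_calibration("wrist");pickle.dump(W,open("w4.pkl","wb"));im=cams.camera("wrist")[:,:,::-1]
si=cams.camera("side")[:,:,::-1];sc=cams.camera("scene")[:,:,::-1]
D=cams.get_calibration("side");S=cams.get_calibration("scene")
s=state();t=s["tcp_pos"];print(s["t"],t,heading(),s["force"],s["ft_torque"])
tip=T()[0]+T()[1].apply([0,0,.098]);H=[.5694,.1003,.1055]
out=[]
for I,C,k,w in((im,W,5,40),(si,D,8,25),(sc,S,8,25)):
    p=proj(C,[tip,H]);print(p)
    x,y=p.mean(0).astype(int);print("off",x-w,y-w)
    cv2.imwrite(f"pics/x{k}{w}.png",I)
    out.append(cv2.convertScaleAbs(cv2.resize(I[y-w:y+w,x-w:x+w],(400,400) if w==40 else (400,400),interpolation=cv2.INTER_CUBIC),alpha=1.4))
cv2.imwrite("pics/w4c.png",cv2.resize(np.hstack(out),(1200,400))[:, :800]);cv2.imwrite("pics/w4d.png",out[2])
```

```text
7.9 [0.5696 0.0973 0.2269] 1.2074135954855933 [ 0.5981  0.9475 -1.8179] [-0.0411 -0.0387  0.0096]
[[281.0113 198.8714]
 [279.6364 189.6205]]
off 240 154
[[270.883  176.7305]
 [270.6368 182.0955]]
off 245 154
[[244.8501 213.7437]
 [244.2551 221.5396]]
off 219 192
```

View pics/w4c.png

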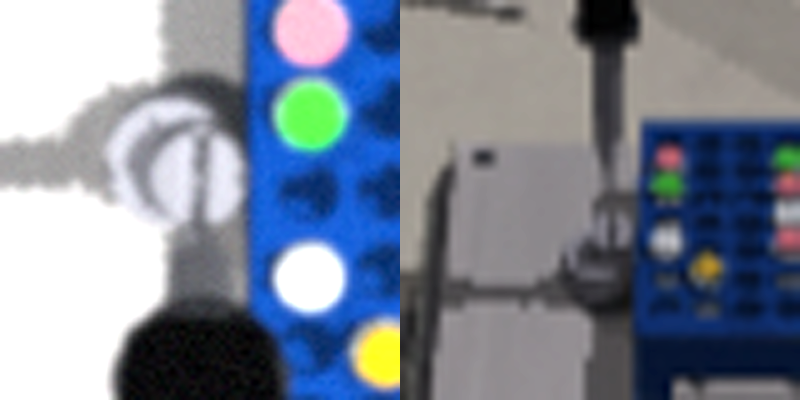

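The slot sits at crop (203,173), nearly in line with the shank above (200,260). I'll measure the lateral offset numerically, plus the scene and side columns.

Run:
```python
from h import *
im=cv2.imread("pics/x540.png").mean(2).round().astype(int)
print("cols",list(range(266,296)))
for r in range(176,232,2): print(r,*im[r,266:296])
```

```text
cols [266, 267, 268, 269, 270, 271, 272, 273, 274, 275, 276, 277, 278, 279, 280, 281, 282, 283, 284, 285, 286, 287, 288, 289, 290, 291, 292, 293, 294, 295]
176 134 145 162 162 163 167 173 172 169 170 164 158 156 155 138 122 94 66 51 47 44 41 44 44 66 65 61 59 93 130
178 169 168 169 155 137 135 145 141 131 124 113 107 114 118 119 108 89 77 60 52 46 39 41 50 66 74 70 65 87 122
180 167 157 142 129 113 104 97 89 91 103 113 121 125 132 128 117 107 109 94 77 60 47 42 51 63 79 78 75 77 96
182 148 123 110 106 99 93 99 115 134 155 166 165 143 115 98 109 141 160 155 139 112 83 55 55 66 74 82 80 79 82
184 119 110 104 100 104 113 138 155 164 169 173 171 148 119 102 115 146 165 171 169 153 121 83 64 68 75 80 81 80 80
186 107 103 101 106 119 144 159 164 167 169 174 165 135 107 97 118 148 167 173 171 165 150 114 81 73 76 80 83 80 81
188 120 105 101 112 138 157 164 168 165 170 174 165 146 118 109 126 152 168 171 172 163 146 114 88 80 78 79 87 80 79
190 140 116 104 115 136 158 161 165 166 171 174 164 153 132 123 130 157 166 171 171 162 141 110 85 78 80 85 80 75 71
192 162 137 116 112 123 149 160 165 
[... 1213 characters left out ...]
2 40 45 45 50 56 68 80 81 71 73 77 80 83 78 94
216 195 192 181 151 115 76 51 38 36 38 36 37 34 41 43 35 38 42 43 39 31 35 35 40 55 69 77 80 75 75
218 162 133 96 59 32 21 14 15 14 12 12 13 13 14 9 12 15 18 15 15 18 14 17 17 20 41 55 66 77 79
220 78 41 20 13 5 6 13 7 13 6 13 5 6 7 7 3 2 12 10 5 12 6 6 6 8 10 18 35 53 62
222 30 12 10 2 13 7 6 4 6 14 5 12 0 8 3 9 8 12 2 11 12 3 7 10 5 12 9 21 27 43
224 15 6 11 4 3 10 10 5 6 3 8 2 10 7 3 8 9 8 9 8 6 9 1 1 10 8 13 14 18 36
226 9 5 4 9 12 7 7 5 16 8 5 10 6 6 12 7 13 11 14 6 10 3 8 9 5 4 14 5 20 34
228 8 10 8 11 12 1 8 7 1 8 14 5 8 4 5 8 9 5 10 5 3 6 13 10 13 13 7 11 10 28
230 4 4 9 9 4 9 4 11 7 12 10 10 14 10 10 9 6 10 8 4 15 5 10 17 3 1 11 13 8 21
```

Run:
```python
from h import *
import pickle
np.set_printoptions(precision=4,suppress=True)
W=pickle.load(open("w4.pkl","rb"));t,r=T()
for x0 in(-.002,-.001,0,.001):
  print(x0,proj(W,t+r.apply([[x0+.0125,0,.026],[x0+.0125,0,.023],[x0+.013,0,.020],[x0,0,.026],[x0,0,.098]]))[:,1])
print(totool([.5694,.1003,.2269],1.18))
```

```text
-0.002 [213.6809 215.1455 215.9424 230.6559 200.9379]
-0.001 [212.2946 213.7414 214.5178 229.3218 199.9058]
0 [210.904  212.3329 213.0887 227.9835 198.8714]
0.001 [209.5092 210.92   211.6551 226.6412 197.8347]
(array([ 0.0027, -0.0012,  0.    ]), array([0.0009, 0.0004, 0.0274]))
```

Request:
servo_tool:
  targets:
    - [0.004,-0.001,0.005,0,0,0.027,0.01]
    - [0.004,-0.001,0.013,0,0,0.027,0.01]
    - [0.004,-0.001,0.018,0,0,0.027,0.01]
    - [0.004,-0.001,0.021,0,0,0.027,0.01]
    - [0.004,-0.001,0.021,0,0,0.027,0.01]
    - [0.004,-0.001,0.021,0,0,0.027,0.01]

```text
t: 8.65
tcp_pos: [0.5696, 0.1031, 0.2057]
orientation: [0.83, 0.558, 0.0, 0.0]
force: [0.2, 0.2, -1.0]
opening: 0.224
gripper_force: 78.3
```

```bash
cat > st.py <<'E'
from h import *
np.set_printoptions(precision=4,suppress=True)
s=state();t,r=T()
print("t",s["t"],"tcp",s["tcp_pos"],"head",heading(),"F",s["force"],"M",s["ft_torque"],"j7",s["joints"][6],"op",s["opening"]*.0854,"tiptool d",totool([.5694,.1003,t[2]]))
E
python3 st.py
```

```text
t 8.65 tcp [0.5696 0.1031 0.2057] head 1.182808863968251 F [ 0.2165  0.2394 -0.9524] M [ 0.002  -0.0265 -0.0557] j7 -0.9509424195658467 op 0.01916688597272973 tiptool d [-0.0027  0.0008 -0.    ]
```

Request:
servo_tool:
  targets:
    - [-0.0014,0.001,0,0,0,0,0.01]
    - [-0.0014,0.001,0,0,0,0,0.01]
    - [-0.0014,0.001,0,0,0,0,0.01]

```text
t: 9.02
tcp_pos: [0.57, 0.1013, 0.2056]
orientation: [0.83, 0.557, 0.0, 0.0]
force: [0.2, 0.2, -1.5]
opening: 0.222
gripper_force: 78.3
```

```bash
python3 st.py
```

```text
t 9.025 tcp [0.57   0.1013 0.2056] head 1.1826416228055532 F [ 0.2345  0.1656 -1.4661] M [ 0.0069 -0.0033  0.0078] j7 -0.947891954612834 op 0.018950771273260114 tiptool d [-0.0011 -0.0002 -0.    ]
```

Request:
servo_tool:
  targets:
    - [0,0,0.0015,0,0,0,0.01]
    - [0,0,0.003,0,0,0,0.01]
    - [0,0,0.0045,0,0,0,0.01]
    - [0,0,0.0055,0,0,0,0.01]
    - [0,0,0.0055,0,0,0,0.01]

```text
t: 9.65
tcp_pos: [0.5703, 0.101, 0.1999]
orientation: [0.83, 0.557, 0.0, 0.0]
force: [2.0, -0.3, -2.1]
opening: 0.219
gripper_force: 78.3
```

```bash
python3 st.py
```

```text
t 9.65 tcp [0.5703 0.101  0.1999] head 1.1825329050591997 F [ 1.9627 -0.2596 -2.0889] M [-0.1973 -0.7661  0.0404] j7 -0.9522266058251447 op 0.018660425860801435 tiptool d [-0.001  -0.0006 -0.    ]
```

Request:
servo_tool:
  targets:
    - [0,0.0005,0.001,0,0,0,0.01]
    - [0,0.0006,0.0025,0,0,0,0.01]
    - [0,0.0006,0.0035,0,0,0,0.01]
    - [0,0.0006,0.0035,0,0,0,0.01]

```text
t: 10.15
tcp_pos: [0.5709, 0.1014, 0.198]
orientation: [0.83, 0.558, 0.0, 0.001]
force: [-0.6, -2.0, 8.0]
opening: 0.217
gripper_force: 80.1
```

```bash
python3 st.py
```

```text
t 10.15 tcp [0.5709 0.1014 0.198 ] head 1.182911378299673 F [-0.5745 -2.0125  7.9881] M [-0.4304  0.329   0.0758] j7 -0.9546010271095039 op 0.018539683333100094 tiptool d [-0.0016 -0.001  -0.    ]
```

The blade is seated: it is at floor height and pushing back about 9 N. I turn clockwise in steps.

Request:
servo_tool:
  targets:
    - [0,0.0001,0.0035,0,0,0.08,0.01]
    - [0,0.0002,0.0035,0,0,0.16,0.01]
    - [0,0.0003,0.0035,0,0,0.24,0.01]
    - [-0.0001,0.0004,0.0035,0,0,0.32,0.01]
    - [-0.0001,0.0005,0.0035,0,0,0.4,0.01]
    - [-0.0001,0.0005,0.0035,0,0,0.4,0.01]

```text
t: 10.9
tcp_pos: [0.5723, 0.1016, 0.1974]
orientation: [0.924, 0.381, 0.002, 0.001]
force: [-4.7, -3.1, 25.3]
opening: 0.219
gripper_force: 82.1
```

```bash
python3 st.py
```

```text
t 10.9 tcp [0.5723 0.1016 0.1974] head 0.7822221856559682 F [-4.7252 -3.0703 25.2892] M [-0.8479  1.6195  0.1514] j7 -1.314415039290489 op 0.018731265705685233 tiptool d [-0.003  -0.0012 -0.    ]
```

Request:
servo_tool:
  targets:
    - [-0.0008,-0.0003,-0.002,0,0,0,0.01]
    - [-0.0015,-0.0004,-0.0032,0,0,0,0.01]
    - [-0.0015,-0.0004,-0.0032,0,0,0,0.01]

```text
t: 11.28
tcp_pos: [0.5709, 0.1009, 0.198]
orientation: [0.924, 0.382, 0.002, 0.0]
force: [0.5, -0.6, 8.6]
opening: 0.218
gripper_force: 79.4
```

```bash
python3 st.py
```

```text
t 11.275 tcp [0.5709 0.1009 0.198 ] head 0.7831271700352063 F [ 0.5408 -0.6355  8.5638] M [-0.0533 -0.2962  0.06  ] j7 -1.3098598575124536 op 0.01865053205946585 tiptool d [-0.0015 -0.0006 -0.    ]
```

Request:
servo_tool:
  targets:
    - [0,0,0,0,0,0.08,0.01]
    - [0,0,0,0,0,0.16,0.01]
    - [0,0,0,0,0,0.24,0.01]
    - [0,0,0,0,0,0.24,0.01]

```text
t: 11.78
tcp_pos: [0.5709, 0.1007, 0.198]
orientation: [0.963, 0.268, 0.002, 0.0]
force: [1.1, -1.4, 8.1]
opening: 0.219
gripper_force: 79.7
```

```bash
python3 st.py
```

```text
t 11.775 tcp [0.5709 0.1007 0.198 ] head 0.542260450568586 F [ 1.111  -1.3759  8.1398] M [-0.2069 -0.2586  0.0468] j7 -1.526693068078017 op 0.0187438704775555 tiptool d [-0.0014 -0.0005 -0.    ]
```

Request:
servo_tool:
  targets:
    - [0,0,0,0,0,0.07,0.01]
    - [0,0,0,0,0,0.14,0.01]
    - [0,0,0,0,0,0.2,0.01]
    - [0,0,0,0,0,0.2,0.01]

```text
t: 12.28
tcp_pos: [0.5708, 0.1005, 0.198]
orientation: [0.985, 0.17, 0.002, 0.0]
force: [1.0, -0.9, 8.8]
opening: 0.221
gripper_force: 79.7
```

```bash
python3 st.py
```

```text
t 12.275 tcp [0.5708 0.1005 0.198 ] head 0.342440860187117 F [ 0.9936 -0.9262  8.7887] M [-0.3407 -0.1234 -0.0191] j7 -1.7075249107174801 op 0.018838163321944768 tiptool d [-0.0014 -0.0003 -0.    ]
```

```bash
cat > mz.py <<'E'
from h import *
np.set_printoptions(precision=3,suppress=True)
L=[]
for i in range(5):
    s=state();L.append([*s["force"],*s["ft_torque"]]);cams.camera("wrist")
L=np.array(L);print("t",s["t"],"F",L.mean(0)[:3],"Mz",L[:,5],L[:,5].mean(),"h",heading(),"j7",s["joints"][6],s["tcp_pos"])
E
python3 mz.py
```

```text
t 12.475 F [ 0.581 -1.023  8.815] Mz [-0.019  0.093  0.031  0.044  0.056] 0.04109132884292941 h 0.3430618844823173 j7 -1.7069189001900202 [0.571 0.1   0.198]
```

Request:
servo_tool:
  targets:
    - [0,0,0,0,0,0.07,0.01]
    - [0,0,0,0,0,0.14,0.01]
    - [0,0,0,0,0,0.2,0.01]

```text
t: 12.9
tcp_pos: [0.5707, 0.1003, 0.198]
orientation: [0.998, 0.07, 0.001, 0.0]
force: [-0.2, -1.6, 10.0]
opening: 0.224
gripper_force: 79.9
```

```bash
python3 mz.py
```

```text
t 13.1 F [ 0.135 -1.414  9.11 ] Mz [0.074 0.121 0.091 0.105 0.035] 0.08493792149165783 h 0.1430136860112669 j7 -1.8887680884536964 [0.571 0.1   0.198]
```

Request:
servo_tool:
  targets:
    - [0,0,0,0,0,0.05,0.01]
    - [0,0,0,0,0,0.1,0.01]

```text
t: 13.4
tcp_pos: [0.5706, 0.1002, 0.198]
orientation: [1.0, 0.021, 0.001, 0.0]
force: [0.3, -1.9, 8.6]
opening: 0.218
gripper_force: 79.9
```

```bash
python3 mz.py
```

```text
t 13.6 F [ 0.102 -1.523  9.167] Mz [0.027 0.059 0.06  0.059 0.09 ] 0.05887579753394122 h 0.042963159541711975 j7 -1.9799471004395248 [0.571 0.1   0.198]
```

Request:
servo_tool:
  targets:
    - [0,0,0,0,0,0.05,0.01]
    - [0,0,0,0,0,0.08,0.01]

```text
t: 13.9
tcp_pos: [0.5706, 0.1002, 0.198]
orientation: [1.0, -0.019, 0.001, 0.0]
force: [-0.3, -1.7, 9.7]
opening: 0.221
gripper_force: 79.9
```

```bash
python3 mz.py
```

```text
t 14.1 F [-0.191 -1.667  9.417] Mz [0.07  0.065 0.075 0.053 0.062] 0.06523264953621508 h -0.037019621824475324 j7 -2.053003120895455 [0.571 0.1   0.198]
```

Request:
servo_tool:
  targets:
    - [0,0,0,0,0,0.05,0.01]
    - [0,0,0,0,0,0.1,0.01]

```text
t: 14.4
tcp_pos: [0.5705, 0.1001, 0.198]
orientation: [0.998, -0.069, 0.001, 0.0]
force: [-0.8, -1.1, 9.7]
opening: 0.22
gripper_force: 80.0
```

```bash
python3 mz.py
```

```text
t 14.6 F [-0.697 -1.794  9.574] Mz [0.03  0.06  0.07  0.065 0.071] 0.05926351264939923 h -0.13707322002081057 j7 -2.1445088991647125 [0.571 0.1   0.198]
```

Request:
servo_tool:
  targets:
    - [0,0,0,0,0,0.05,0.01]
    - [0,0,0,0,0,0.08,0.01]

```text
t: 14.9
tcp_pos: [0.5704, 0.1, 0.1979]
orientation: [0.994, -0.109, 0.001, 0.0]
force: [-0.8, -1.1, 9.3]
opening: 0.222
gripper_force: 80.0
```

```bash
python3 mz.py
```

```text
t 15.1 F [-0.669 -1.789  9.473] Mz [0.109 0.088 0.041 0.101 0.099] 0.08776721332674568 h -0.21705459503563101 j7 -2.2178393007916144 [0.57  0.1   0.198]
```

Request:
servo_tool:
  targets:
    - [0,0,0,0,0,0.05,0.01]
    - [0,0,0,0,0,0.08,0.01]

```text
t: 15.4
tcp_pos: [0.5704, 0.1001, 0.198]
orientation: [0.989, -0.148, 0.001, 0.0]
force: [-1.0, -1.6, 9.9]
opening: 0.219
gripper_force: 80.0
```

```bash
python3 mz.py
```

```text
t 15.6 F [-0.513 -1.865  9.838] Mz [0.176 0.098 0.173 0.15  0.208] 0.16103149740124031 h -0.29679813078563433 j7 -2.291105068104813 [0.57  0.1   0.198]
```

Request:
servo_tool:
  targets:
    - [0,0,0,0,0,0.04,0.01]
    - [0,0,0,0,0,0.05,0.01]

```text
t: 15.9
tcp_pos: [0.5703, 0.1001, 0.198]
orientation: [0.985, -0.173, 0.001, 0.0]
force: [-1.3, -1.1, 9.9]
opening: 0.223
gripper_force: 80.0
```

```bash
python3 mz.py
```

```text
t 16.1 F [-0.868 -1.39  10.157] Mz [0.208 0.185 0.162 0.159 0.198] 0.18231273373011958 h -0.3466759946199274 j7 -2.3369484001608747 [0.57  0.1   0.198]
```

It bites: Mz has climbed to 0.18. I take two small steps to reach about 0.26.

Request:
servo_tool:
  targets:
    - [0,0,0,0,0,0.03,0.01]
    - [0,0,0,0,0,0.06,0.01]

```text
t: 16.4
tcp_pos: [0.5702, 0.1001, 0.1979]
orientation: [0.979, -0.202, 0.001, 0.0]
force: [-0.9, -2.2, 10.2]
opening: 0.218
gripper_force: 80.0
```

```bash
python3 mz.py; python3 mz.py
```

```text
t 16.6 F [-1.383 -1.993 10.382] Mz [0.24  0.239 0.205 0.215 0.21 ] 0.22169885506932463 h -0.40656884982678815 j7 -2.3920817601780904 [0.57  0.1   0.198]
t 16.85 F [-1.014 -1.584 10.156] Mz [0.208 0.163 0.165 0.269 0.226] 0.20640538243529702 h -0.4065125264616966 j7 -2.3920083152825473 [0.57  0.1   0.198]
```

Request:
servo_tool:
  targets:
    - [0,0,0,0,0,0.03,0.01]
    - [0,0,0,0,0,0.06,0.01]
    - [0,0,0,0,0,0.07,0.01]

```text
t: 17.27
tcp_pos: [0.5701, 0.1003, 0.1979]
orientation: [0.972, -0.236, 0.001, 0.0]
force: [-0.9, -2.9, 10.4]
opening: 0.22
gripper_force: 80.1
```

```bash
python3 mz.py; python3 mz.py
```

```text
t 17.475 F [-1.563 -1.982 10.097] Mz [0.284 0.314 0.284 0.257 0.304] 0.28857660815559383 h -0.47627350596692414 j7 -2.45605934207995 [0.57  0.1   0.198]
t 17.725 F [-1.201 -1.381 10.878] Mz [0.288 0.285 0.286 0.306 0.314] 0.2957834345870187 h -0.4762821756737359 j7 -2.4560483173163696 [0.57  0.1   0.198]
```

Mz is 0.29 N m, so it is firm. I unwind slightly within the slot play and lift straight out.

Request:
servo_tool:
  targets:
    - [0,0,0,0,0,-0.03,0.01]
    - [0,0,-0.003,0,0,-0.04,0.01]
    - [0,0,-0.007,0,0,-0.04,0.01]
    - [0,0,-0.012,0,0,-0.04,0.01]
    - [0,0,-0.025,0,0,-0.04,0.01]
    - [0,0,-0.045,0,0,-0.04,0.01]
    - [0,0,-0.05,0,0,-0.04,0.01]

```text
t: 18.65
tcp_pos: [0.5709, 0.1007, 0.2491]
orientation: [0.976, -0.217, 0.002, -0.001]
force: [0.2, -0.6, -0.9]
opening: 0.218
gripper_force: 81.8
```

```bash
python3 st.py
python3 - <<'E'
from h import *
print(totool([.5697,-.2662,.248],.24))
E
```

```text
t 18.65 tcp [0.5709 0.1007 0.2491] head -0.4372331085673063 F [ 0.1722 -0.5755 -0.8564] M [ 0.089   0.0131 -0.0168] j7 -2.3934003562143054 op 0.018629097584634588 tiptool d [-0.0012  0.001  -0.    ]
(array([0.15430222, 0.33286436, 0.00091456]), array([-0.00099903, -0.00418528, -0.67722803]))
```

Request:
servo_tool:
  targets:
    - [0.012,0.026,0,0,0,-0.05,0.01]
    - [0.032,0.07,0,0,0,-0.15,0.01]
    - [0.055,0.119,0,0,0,-0.25,0.01]
    - [0.079,0.17,0,0,0,-0.36,0.01]
    - [0.102,0.22,0,0,0,-0.47,0.01]
    - [0.123,0.266,0,0,0,-0.57,0.01]
    - [0.14,0.303,0,0,0,-0.65,0.01]
    - [0.15,0.324,0,0,0,-0.677,0.01]
    - [0.1543,0.333,0,0,0,-0.677,0.01]
    - [0.1543,0.333,0,0,0,-0.677,0.01]
    - [0.1543,0.333,0,0,0,-0.677,0.01]
    - [0.1543,0.333,0,0,0,-0.677,0.01]

```text
t: 20.15
tcp_pos: [0.5688, -0.2653, 0.2465]
orientation: [0.993, 0.121, 0.0, -0.0]
force: [-0.1, -0.2, -1.7]
opening: 0.225
gripper_force: 81.7
```

```bash
python3 st.py
python3 - <<'E'
from h import *
print(totool([.5697,-.2662,.19],.24))
E
```

```text
t 20.15 tcp [ 0.5688 -0.2653  0.2465] head 0.24194373466757182 F [-0.1196 -0.1925 -1.7132] M [-0.0025 -0.0184 -0.0086] j7 -1.1144058594016768 op 0.019236048574817605 tiptool d [ 0.0882 -0.3548  0.0001]
(array([0.00068763, 0.00108809, 0.05646614]), array([-0.00019214, -0.00035695,  0.00194377]))
```

Request:
servo_tool:
  targets:
    - [0.0007,0.001,0.012,0,0,0,0.01]
    - [0.0007,0.001,0.035,0,0,0,0.01]
    - [0.0007,0.001,0.052,0,0,0,0.01]
    - [0.0007,0.001,0.06,0,0,0,0.01]
    - [0.0007,0.001,0.068,0,0,0,0.01]
    - [0.0007,0.001,0.072,0,0,0,0.01]

```text
t: 20.9
tcp_pos: [0.5694, -0.2678, 0.1741]
orientation: [0.993, 0.12, 0.0, 0.0]
force: [-0.3, -0.2, -1.1]
opening: 0.217
gripper_force: 81.7
```

```bash
python3 st.py
python3 - <<'E'
from h import *
print(totool([.5697,-.2662,.111],.24))
E
```

```text
t 20.9 tcp [ 0.5694 -0.2678  0.1741] head 0.23979095083894456 F [-0.2861 -0.1981 -1.0884] M [0.0144 0.0244 0.0083] j7 -1.1446780813307151 op 0.018573188971535298 tiptool d [ 0.0874 -0.3576 -0.    ]
(array([ 0.0006326 , -0.00151788,  0.06305883]), array([ 0.00012594, -0.00024325, -0.00020906]))
```

The tip is in the hole with no contact. I lower to just above the rest height and check, with a slight centring correction.

Request:
servo_tool:
  targets:
    - [0.0005,-0.0015,0.01,0,0,0,0.01]
    - [0.0005,-0.0015,0.028,0,0,0,0.01]
    - [0.0005,-0.0015,0.045,0,0,0,0.01]
    - [0.0005,-0.0015,0.055,0,0,0,0.01]
    - [0.0005,-0.0015,0.06,0,0,0,0.01]
    - [0.0005,-0.0015,0.0615,0,0,0,0.01]
    - [0.0005,-0.0015,0.0615,0,0,0,0.01]

```text
t: 21.78
tcp_pos: [0.5698, -0.2663, 0.1131]
orientation: [0.993, 0.12, 0.0, 0.0]
force: [-0.1, -0.2, -1.6]
opening: 0.221
gripper_force: 81.7
```

```bash
python3 st.py
```

```text
t 21.775 tcp [ 0.5698 -0.2663  0.1131] head 0.23977509636922226 F [-0.1152 -0.189  -1.5584] M [ 0.0067  0.017  -0.013 ] j7 -1.177884214662521 op 0.018855507898336458 tiptool d [ 0.0867 -0.3562 -0.0001]
```

Request:
servo_tool:
  targets:
    - [0,0,0.0008,0,0,0,0.01]
    - [0,0,0.0016,0,0,0,0.01]
    - [0,0,0.0022,0,0,0,0.01]
    - [0,0,0.0022,0,0,0,0.01]

```text
t: 22.28
tcp_pos: [0.5695, -0.2663, 0.111]
orientation: [0.993, 0.12, 0.0, 0.0]
force: [-0.9, 0.7, 2.3]
opening: 0.216
gripper_force: 82.3
```

```bash
python3 st.py
```

```text
t 22.275 tcp [ 0.5695 -0.2663  0.111 ] head 0.23973953728792646 F [-0.8812  0.749   2.2692] M [0.0159 0.2428 0.0017] j7 -1.1790763165374918 op 0.018443527541717995 tiptool d [ 0.0869 -0.3562 -0.0001]
```

The collar is resting on the stand. I open gently and rise.

Request:
servo_tool:
  targets:
    - [0,0,0,0,0,0,0.022]
    - [0,0,0,0,0,0,0.026]
    - [0,0,0,0,0,0,0.035]
    - [0,0,0,0,0,0,0.05]
    - [0,0,0,0,0,0,0.06]
    - [0,0,-0.01,0,0,0,0.06]
    - [0,0,-0.03,0,0,0,0.06]
    - [0,0,-0.06,0,0,0,0.06]
    - [0,0,-0.1,0,0,0,0.06]
    - [-0.05,0,-0.14,0,0,0,0.06]
    - [-0.08,0,-0.14,0,0,0,0.06]
    - [-0.08,0,-0.14,0,0,0,0.06]
  newtons: 20

```text
t: 23.78
tcp_pos: [0.49, -0.2872, 0.253]
orientation: [0.993, 0.118, 0.0, 0.002]
force: [1.3, 0.0, 0.4]
opening: 0.7
gripper_force: 0.0
```

```bash
python3 st.py
python3 - <<'E'
from h import *
W=cams.get_calibration("wrist");w=cams.camera("wrist")[:,:,::-1];d=cams.camera("side")[:,:,::-1];s=cams.camera("scene")[:,:,::-1]
def c(i,x,y,W=100,h=75): return cv2.resize(i[y:y+h,x:x+W],(400,300),interpolation=cv2.INTER_CUBIC)
cv2.imwrite("pics/fin.png",np.vstack([np.hstack([c(d,232,158),c(d,260,248)]),np.hstack([c(s,197,197),c(w,180,80,200,150)])]))
E
```

```text
t 23.775 tcp [ 0.49   -0.2872  0.253 ] head 0.23630203754119744 F [1.2952 0.0473 0.3992] M [-0.0157 -0.0468  0.0202] j7 -1.0026764939079122 op 0.05980801924400388 tiptool d [ 0.1679 -0.3581 -0.0012]
```

View pics/fin.png

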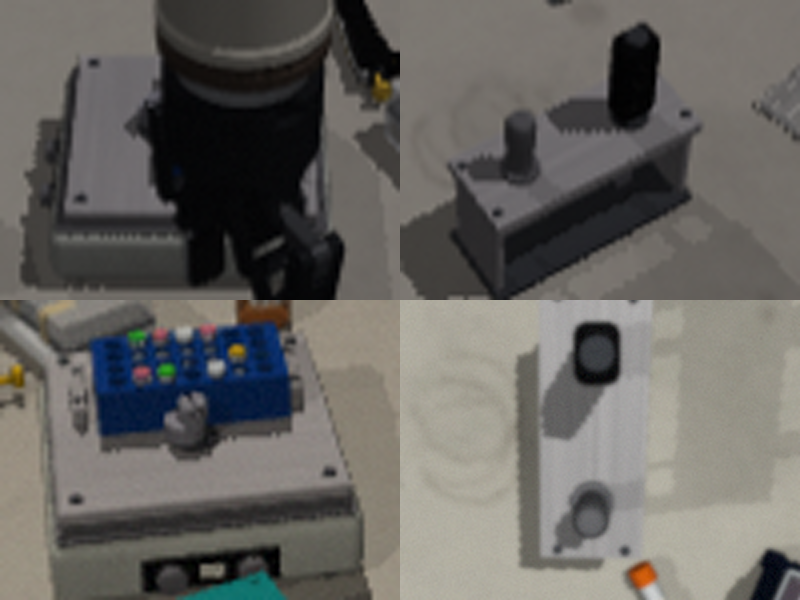

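Final view: the flat driver hangs upright in its hole at (632,75) and (598,352), and the hex driver is unmoved at (520,140). The rack at (190,385) is parallel to the platform, the cam bears on it, and the slot has turned to point across the shaker. The arm is clear, so I'm handing in.

```bash
python3 -c "
from bench import job
print(job.sign_off())"
```

```text
the job is handed in; nothing more can be done
None
```

The clamp screw is tightened to about 0.29 N m, at the top of the firm range, and the rack is held against the stop bar. The flat driver hangs on its collar in its hole, the arm touches nothing, and the job was handed in at about 24 s.

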